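# Slide a weighed case off the scale ledge into the kit chute

### The job

The flat steel case in the nest on the bench scale has been weighed and must go to the kit tray. Press on its lid gently with a fingertip (no more than about 15 N, or the scale is overloaded), slide it along the nest out of its spring clip towards the open ledge, then push it over the ledge so that it drops down the chute and comes to rest in the catch tray. Do not lift it off the scale, and leave everything else on the bench where it is.

Things in the scene. Friction and masses are not known exactly. Their poses are not given: they have to be found in the camera images.
- station: Fixed checking station: grey bench scale (housing 175 x 230 mm, top 95 mm above the bench) with a sprung steel platter on it and an aluminium chute at one end. Origin on the bench under the platter's middle; x level, from the nest's rear wall to the ledge and chute; y to the clip's side; z up. The upper chute's side walls are 102 mm high, at x = 87 to 177 mm.
- ledge (a point): Middle of the ledge, the open front edge of the platter's slick deck, on its upper face: station x = 75 mm, y = 0, z = about 124 mm at rest under the case. Moves with the platter, which is guided straight up and down on a spring of 8 N per mm and bottoms some 6 mm below rest.
- nest (a point): Point on the deck's upper face at the foot of the nest's rear wall (36 mm high), in the middle: 155 mm straight back from the ledge. Fences 28 mm high, inner faces 37.5 mm to either side, run from the rear wall to 5 mm before the ledge.
- tray (a point): Middle of the catch tray's floor, 6 mm above the bench, at station x = 252 mm, y = 0. Inside, the tray is 173 mm long (along station x) and 110 mm wide; side walls 60 mm, end wall 70 mm high. The chute falls to it from just below the ledge.
- case: Weighed case: dark steel base 110 x 70 x 8 mm with a tight slip-on lid 104 x 64 mm, about 0.45 kg in all. Origin at the base's centre, 4 mm above its underside; x along its length, to the ledge. The lid sits at a different height each run: its flat top is 14 to 28 mm above the underside, to be found by feel. Starts 1 to 5 mm from the rear wall, so its rear and sides are out of reach.
- clip (a joint): Sprung steel nose (14 mm across) in a gap of the +y fence, 34 mm ahead of the rear wall, pressing the base's side with about 4 N. In m: about 0 while it bears on the case, -0.003 when the case has left it. To drag the case out by fingertip friction takes some 7 to 12 N of downward press, differing from run to run: if the finger slips, press a little harder. Freed, the case tips off when its centre passes the ledge.
- checkweight: Small brass weight, 30 mm across, 30 mm high, standing on the housing beside the platter on the clip's side. Origin under its centre. To be left alone.
- spare: A second, like case lying loose on the bench, 110 x 70 x 14 mm. Origin under its centre. To be left alone.
- wrench: Steel wrench lying on the bench. To be left alone.
- tape: Cardboard ring 90 mm across, 36 mm high. To be left alone.
- jar: White jar 60 mm across, 85 mm high. To be left alone.
- bushing: Steel flanged bush, 44 mm across, 34 mm high. To be left alone.
- partsbin: Grey open-fronted parts bin, 150 x 100 x 70 mm. To be left alone.
There are look-alikes about, which are no part of the job. What is shaped like the case but red or white is not meant.

How it is judged (in metres and radians):
On the way:
1. the case is slid forward out of the clip, still lying flat on the platter (x of case in the frame of station between 0.01 and 0.07 m and angle between case's own z axis and vertical below 0.06 rad and value of joint clip below -0.002 m and z of case in the frame of station above 0.11 m), for 0.1 s.
At the end, for the whole second after the job is handed in: The case lies at rest inside the catch tray at the foot of the chute, its centre between the tray's walls (more than 185 mm from the station's origin along its x) and less than 45 mm above the bench (x of case in the frame of station between 0.185 and 0.335 m and y of case in the frame of station between -0.05 and 0.05 m and z of case in the frame of station below 0.045 m and linear speed of case below 0.02 m/s); the robot touches nothing.
It fails at once if the case is pressed or pushed with more than 18 N (contact force between any of the fingers, the arm and case above 18 N).
It fails at once if the scale, its fences, clip or chute are pressed with more than 18 N (contact force between any of the fingers, the arm and station above 18 N).
It fails at once if the case is lifted off the scale (z of case in the frame of station above 0.15 m).
It fails at once if another thing on the bench is shifted by more than 30 mm (distance of any of checkweight, spare, wrench, tape, jar, bushing, partsbin from where it was at the start of the episode above 0.03 m).
It also fails if it takes over 61 s, if anything falls off the work surface, if the arm or the gripper's body presses on something with over 40 N, if the wrist force passes 120 N, or if a joint passes its speed limit or range.

### The arm

A 6-joint arm with a two-finger parallel gripper is mounted at the origin on the work surface. World frame = base frame: x ahead of the robot, y to its left, z up, the work surface at z = 0. Lengths are in m, angles in degrees, forces in N, time in s.
With the tool pointing down it reaches from about 0.325 to 0.775 m from the base axis. Payload 5.5 kg.
Tool frame: the origin (TCP) lies at the centre of the arm's flange, where the gripper is bolted on; the fingertips stand 182 mm ahead of it and the grasp point (between the pads) lies 163 mm ahead of it; z points along the fingers, y is the direction in which the jaws open and shut (so a half turn about z gives the same grasp; the last joint's range is limited). The gripper opens to 88 mm and grips with 3 to 60 N. Pads are 20 mm wide; open, the fingers measure 115 mm over their backs; the gripper's body (75 mm by 178 mm) begins 61 mm behind the grasp point.
Start: joints at [-77.275, 5.22, 70.514, -0, 104.267, -3.249], TCP at [0.165, -0.577, 0.405] pointing down, gripper open.
Joint ranges: [-164.24, 164.24], [-49.07, 125.15], [9.68, 141.18], [-86.29, 266.29], [3.28, 154.24], [-151.56, 151.56]. Speed limits (degrees/s): [147.25, 147.25, 172.46, 180, 180, 180].

### API

Orientations are given as [roll, pitch, yaw] about the fixed x, y, z axes, in that order (R = Rz(yaw) Ry(pitch) Rx(roll)).
In Python, from station import r gives the robot as it stands. The module is installed in compiled form; this text tells all that it offers. Calls block until the motion is done:
- r.reach(position, orientation): joint-space move of the TCP to a pose.
- r.servo_line(position, rotation=None, speed=0.15): straight line of the TCP; rotation=None keeps the orientation; speed is the mean speed in m/s.
- r.move_joints(angles): joint-space move.
- r.let_go() and r.grab(squeeze=None): open the fingers fully, or close them until they stop; squeeze is the grip in N (None keeps the last).
- r.wait(seconds).
- r.inverse_kinematics(position, orientation): joint angles nearest the present ones, or None.
- r.sense(): the state.
- r.snapshot(name): name is "side" or "top" or "wrist"; returns a dict with "frame" (384x512x3 uint8, red, green, blue), "fx", "fy", "cx", "cy" (pixels), "R" (3x3) and "t" (3): a world point X has camera coordinates R X + t. Camera axes: x right, y down, z forward; pixel columns grow to the right and rows downward; lengths in m; the calibration is good to about 2 mm. A picture is of the moment at which its call begins. There is no depth.
A pose or a line that the arm cannot do raises r.IKError and nothing moves.
- r.hand_in(): hands the job in, once; it reports no verdict.
The state is a dict: "clock": time; "joints": joint angles; "joint_vel": joint speeds; "joint_torque": joint torques, N m; "tcp_pos": TCP position; "orientation": TCP orientation; "contact_force": force on the tool from outside, world axes, zero at the start; "torque": the same for the moment, N m; "opening": finger opening in m.
Only numpy, scipy, OpenCV 4.12 (cv2) and the standard library are available. Lean on these libraries where they do the work, as an engineer would, in place of code of your own. Each camera call takes 0.05 s, during which the arm holds its last target.

## Working session

There is one attempt and no reset: what is moved stays moved. The work goes in short steps, each a Python script; the robot and the scene stay as the last script left them, time stands still between calls to the robot, and variables do not carry over. Pictures are saved under pics/ and viewed, and the job is handed in when it is done.

```bash
ls; mkdir -p pics; python3 - <<'E'
from station import r
import cv2
s=r.sense();print(s)
for n in("side","top","wrist"):
    d=r.snapshot(n);cv2.imwrite(f"pics/{n}0.png",d["frame"][:,:,::-1]);print(n,d["fx"],d["cx"],d["cy"],d["R"],d["t"])
E
```

```text
pics
{'clock': 0.0, 'joints': array([-7.72749937e+01,  5.26156439e+00,  7.05823924e+01,  1.42018172e-03,
        1.04265921e+02, -3.25045821e+00]), 'joint_vel': array([ 0.04583964, -0.06168841, -0.05226957, -0.02413027,  0.00718362,
        0.02059974]), 'joint_torque': array([ 7.99873287e-04, -4.46457160e+01, -4.06439137e+01,  6.98792771e-02,
        2.93044921e-02, -1.39357285e-04]), 'tcp_pos': array([ 0.16513064, -0.57688128,  0.40351762]), 'orientation': array([-1.79890377e+02, -7.60497290e-03,  1.59758059e+01]), 'contact_force': array([ 0.67721166, -0.37768121, -0.23848775]), 'torque': array([ 0.04340623, -0.04655828, -0.00503905]), 'opening': 0.08773373784655303}
side 487.80133518165877 253.55169847268292 197.53501400008795 [[-0.96646217 -0.25667555 -0.0082792 ]
 [-0.1358034   0.53817231 -0.8318221 ]
 [ 0.21796403 -0.80280024 -0.55498059]] [0.56006996 0.14950456 1.29184516]
top 488.9051750543526 249.63901558569978 187.94911113587062 [[-0.0641818  -0.99793656 -0.00182181]
 [-0.97757146  0.06323876 -0.20088529]
 [ 0.20058598 -0.01111223 -0.97961308]] [0.05288251 0.5638303  1.46207315]
wrist 270.13342991349776 256.78372078801385 187.4086119474613 [[ 0.27421958 -0.96166491 -0.00205583]
 [-0.91516597 -0.2616159   0.30664045]
 [-0.2954232  -0.08220539 -0.9518232 ]] [-0.59952492 -0.03719259  0.39213252]
```

View pics/side0.png

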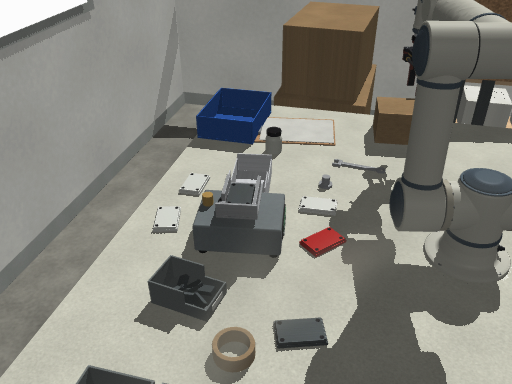

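View pics/top0.png

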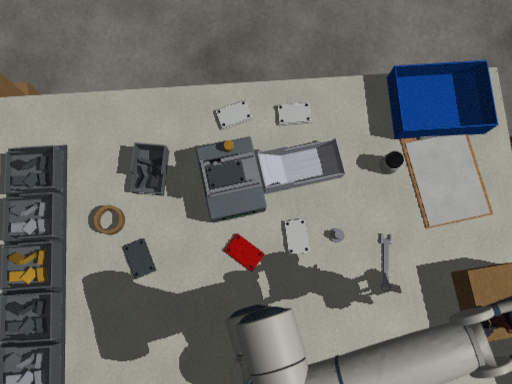

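View pics/wrist0.png

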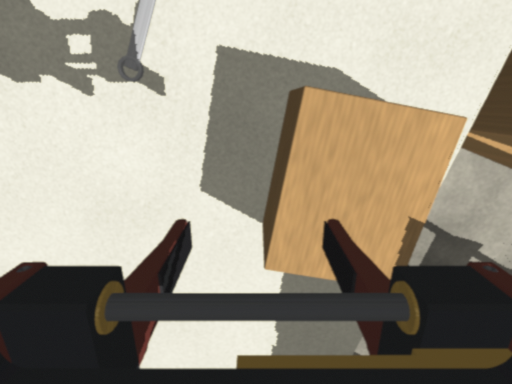

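```bash
python3 - <<'E'
import cv2
a=cv2.imread("pics/top0.png")[125:230,185:355];cv2.imwrite("pics/topc.png",cv2.resize(a,None,fx=4.6,fy=4.6,interpolation=cv2.INTER_CUBIC))
a=cv2.imread("pics/side0.png")[145:265,185:300];cv2.imwrite("pics/sidec.png",cv2.resize(a,None,fx=5,fy=5,interpolation=cv2.INTER_CUBIC))
E
```

```text
(no output)
```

View pics/topc.png

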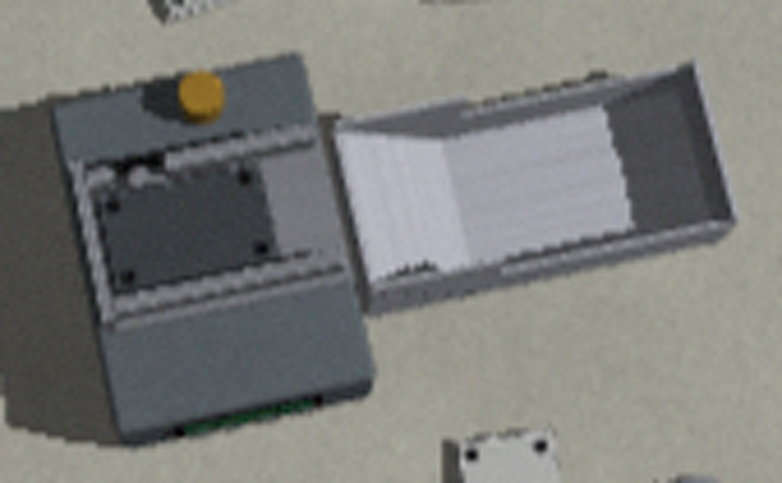

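View pics/sidec.png

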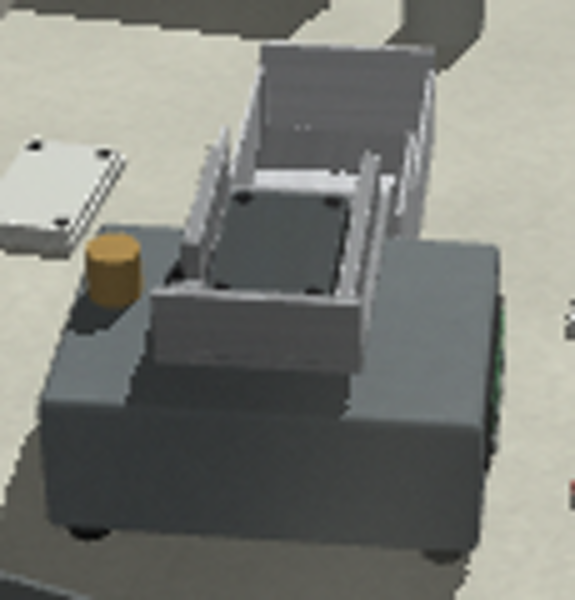

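```bash
cat > h.py <<'E'
import numpy as np,cv2
from scipy.optimize import least_squares
def ray(d,u,v,z):
    R=np.array(d["R"]);t=np.array(d["t"]);c=-R.T@t
    w=R.T@np.array([(u-d["cx"])/d["fx"],(v-d["cy"])/d["fy"],1]);return c+w*(z-c[2])/w[2]
def proj(d,X):
    p=np.array(X)@np.array(d["R"]).T+d["t"];return np.c_[d["fx"]*p[:,0]/p[:,2]+d["cx"],d["fy"]*p[:,1]/p[:,2]+d["cy"]]
def w(P,L):
    L=np.array(L);c,s=np.cos(P[2]),np.sin(P[2]);return np.c_[P[0]+c*L[:,0]-s*L[:,1],P[1]+s*L[:,0]+c*L[:,1],L[:,2]]
E
python3 - <<'E'
from station import r
from h import *
d=r.snapshot("top")
cr=np.array([[693,65],[733,218],[327,128],[345,268]]);px=(cr+.5)/4.6-.5+[185,125]
L=[[.3395,.056,.07],[.3395,-.056,.07],[.07,.0395,.152],[.07,-.0395,.152]]
f=lambda P:(proj(d,w(P,L))-px).ravel()
s=least_squares(f,[.6,0.1,-1.4]);print(s.x,np.degrees(s.x[2]),s.fun)
for c,z in(((53,100),.095),((300,52),.095),((372,380),.095),((122,437),.095),((185,233),.15)):
    p=(np.array(c)+.5)/4.6-.5+[185,125];X=ray(d,*p,z);P=s.x;c_,s_=np.cos(P[2]),np.sin(P[2]);q=X[:2]-P[:2];print(X,c_*q[0]+s_*q[1],-s_*q[0]+c_*q[1])
E
```

```text
[ 0.59527847  0.06195239 -1.4118066 ] -80.8905597971596 [ 0.66919442 -0.2228231   1.22226847  0.308009   -1.95792225  2.42092498
  0.16459901 -2.52125309]
[0.69965583 0.17314298 0.095     ] -0.09326311888401732 0.12066469789278109
[0.72244032 0.00577457 0.095     ] 0.07560164638271 0.11666393385056581
[ 0.49629419 -0.02678602  0.095     ] 0.07194794642745322 -0.11178500175761055
[0.46935078 0.13799492 0.095     ] -0.09502043126965616 -0.11230034865935389
[0.58963976 0.0876447  0.15      ] -0.02626100024154339 -0.0014999715506781811
```

```bash
cat >> h.py <<'E'
P=np.array([0.59527847,0.06195239,-1.4118066])
E
python3 - <<'E'
from station import r
from h import *
yaw=np.degrees(P[2])+180
X=w(P,[[-.04,0,.42]])[0];print(X,yaw)
r.reach(X,[180,0,yaw])
s=r.sense();print(s["clock"],s["tcp_pos"],s["orientation"],s["joints"],s["contact_force"])
for n in("side","top","wrist"):
    d=r.snapshot(n);np.save(f"{n}1.npy",d,allow_pickle=True);cv2.imwrite(f"pics/{n}1.png",cv2.resize(d["frame"][:,:,::-1],None,fx=1.5,fy=1.5,interpolation=cv2.INTER_CUBIC))
E
```

```text
[0.58894564 0.1014479  0.42      ] 99.10944033128558
3.0167 [0.5890893  0.10063273 0.41997692] [-1.79996716e+02  1.10890304e-02  9.90296541e+01] [ 6.43583937e+00  5.06534693e+00  6.91197690e+01 -1.16681097e-02
  1.05817663e+02 -2.59699461e+00] [ 0.25417736 -0.76112072  0.21356435]
```

View pics/wrist1.png

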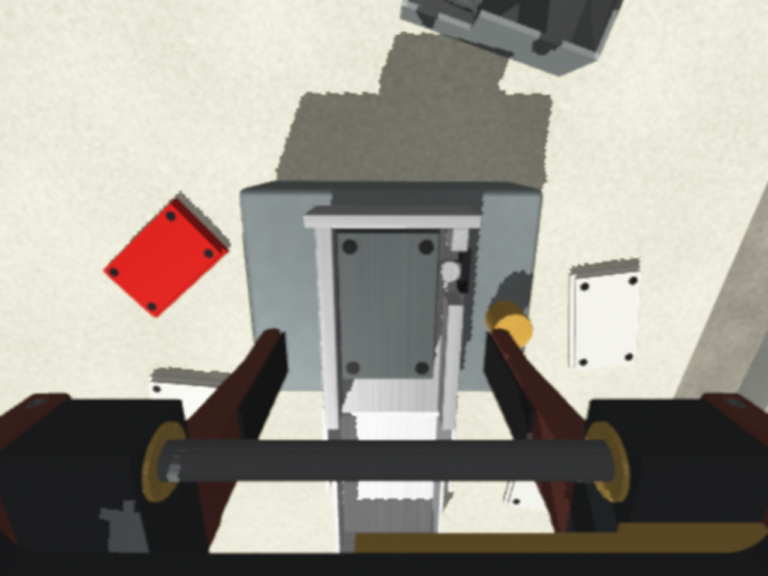

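```bash
python3 - <<'E'
from h import *
d=np.load("wrist1.npy",allow_pickle=True).item()
cv2.imwrite("pics/wc.png",cv2.resize(d["frame"][125:295,195:325,::-1],None,fx=3.5,fy=3.5,interpolation=cv2.INTER_CUBIC))
print(-np.array(d["R"]).T@d["t"])
L=[[-.08,.0375,.16],[-.08,-.0375,.16],[.07,.0375,.152],[.07,-.0375,.152],[-.0875,.115,.095],[-.0875,-.115,.095],[.075,0,.124]]
print((proj(d,w(P,L))+.5-[195,125])*3.5)
E
```

```text
[0.57515008 0.18404673 0.39973353]
[[ 367.09601728   94.95143469]
 [  73.58545312   95.62043781]
 [ 341.08955494  567.0896111 ]
 [ 100.89846413  567.57599097]
 [ 580.88007298   34.14116498]
 [-141.19102153   35.81045738]
 [ 220.74259092  525.88036895]]
```

View pics/wc.png

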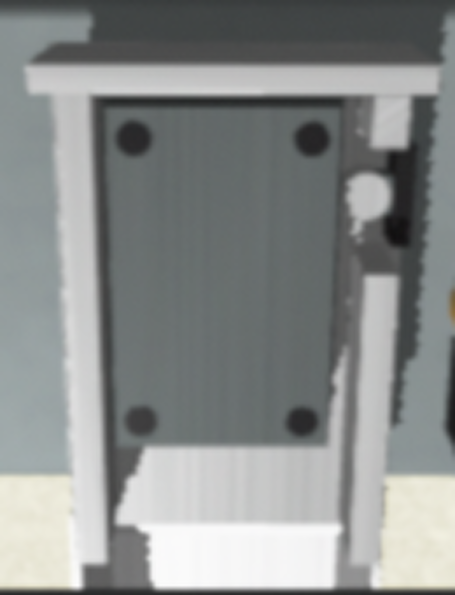

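View pics/side1.png

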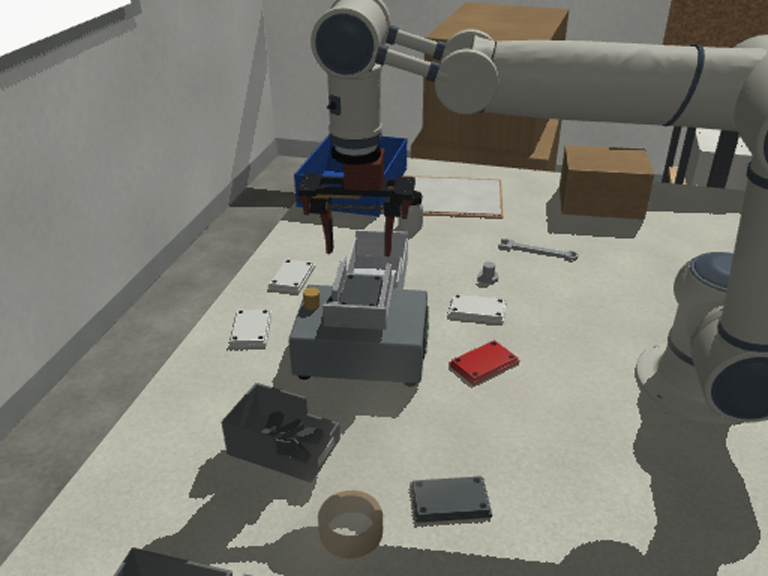

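```bash
python3 - <<'E'
from h import *
d=np.load("wrist1.npy",allow_pickle=True).item()
pj=lambda P,L:(proj(d,w(P,L))+.5-[195,125])*3.5
def f(P):
    a=pj(P,[[.07,-.0375,.152],[.07,.0375,.152],[-.08,0,.16],[-.06,-.0375,.152],[-.06,.0375,.152],])
    def line(p,q,v): return p[0]+(q[0]-p[0])*(v-p[1])/(q[1]-p[1])
    return np.array([*(a[0]-[106,563]),*(a[1]-[351,562]),a[2,1]-95,line(a[0],a[3],95)-93,line(a[1],a[4],96)-372])
s=least_squares(f,P);print(list(s.x),np.degrees(s.x[2]),s.fun)
Q=s.x
for z in(.138,.152):
  for p in((104,105),(340,105),(118,445),(328,445)):
    X=ray(d,*(np.array(p)/3.5-.5+[195,125]),z);q=X[:2]-Q[:2];c,si=np.cos(Q[2]),np.sin(Q[2]);print(z,c*q[0]+si*q[1],-si*q[0]+c*q[1])
E
```

```text
[np.float64(0.5978782673612955), np.float64(0.06330987032291188), np.float64(-1.4172256151000675)] -81.20104636306594 [ 2.45653345  1.51247438 -2.12318979  3.11964537 -3.34916315 -2.64304318
  2.36168785]
0.138 -0.0722000146205974 -0.03568350035248785
0.138 -0.07240608503535095 0.03036449166137509
0.138 0.036068863686073024 -0.034936461029287345
0.138 0.03586777900067298 0.031212708210091887
0.152 -0.0749061877510821 -0.03398832948942075
0.152 -0.07510123555911842 0.028526787408407743
0.152 0.027571440672770967 -0.03328124893794309
0.152 0.027381111909838895 0.029329633264593244
```

```bash
cat >> h.py <<'E'
P=np.array([0.59788,0.06331,-1.41723])
yaw=np.degrees(P[2])+180
def st(X):
    q=np.array(X)[:2]-P[:2];c,s=np.cos(P[2]),np.sin(P[2]);return c*q[0]+s*q[1],-s*q[0]+c*q[1]
def T(x,y,z): return w(P,[[x,y,z]])[0]
def force(r,n=4,dt=.02):
    F=[]
    for _ in range(n): F.append(r.sense()["contact_force"]); r.wait(dt)
    F=np.mean(F,0);c,s=np.cos(P[2]),np.sin(P[2]);return np.array([c*F[0]+s*F[1],-s*F[0]+c*F[1],F[2]])
E
python3 - <<'E'
from station import r
from h import *
r.grab(20)
print(r.sense()["clock"],r.sense()["opening"])
r.servo_line(T(-.024,0,.36),[180,0,yaw],speed=.1)
r.servo_line(T(-.024,0,.342),speed=.04)
r.wait(.3);s=r.sense();print(s["clock"],st(s["tcp_pos"]),s["tcp_pos"],s["orientation"],force(r),force(r))
d=r.snapshot("wrist");cv2.imwrite("pics/w2.png",d["frame"][:,:,::-1])
d=r.snapshot("side");cv2.imwrite("pics/s2.png",cv2.resize(d["frame"][110:270,150:350,::-1],None,fx=3.5,fy=3.5))
E
```

```text
4.5083 0.00044878136419628504
6.175 (np.float64(-0.024004125410543725), np.float64(3.412589342894571e-05)) [0.59424197 0.08703686 0.34227391] [ 1.79974108e+02 -1.20092798e-03  9.87987291e+01] [ 0.03535795  0.0481824  -0.32756149] [-0.40213054 -0.01570925 -0.16245795]
```

View pics/w2.png

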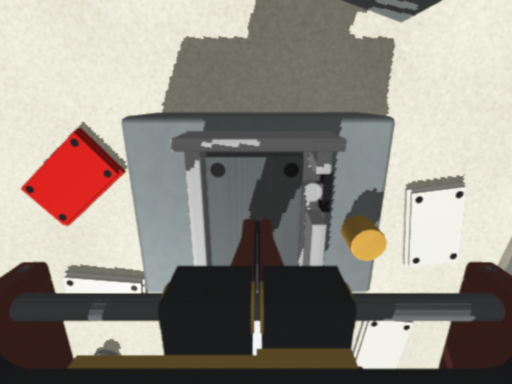

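View pics/s2.png

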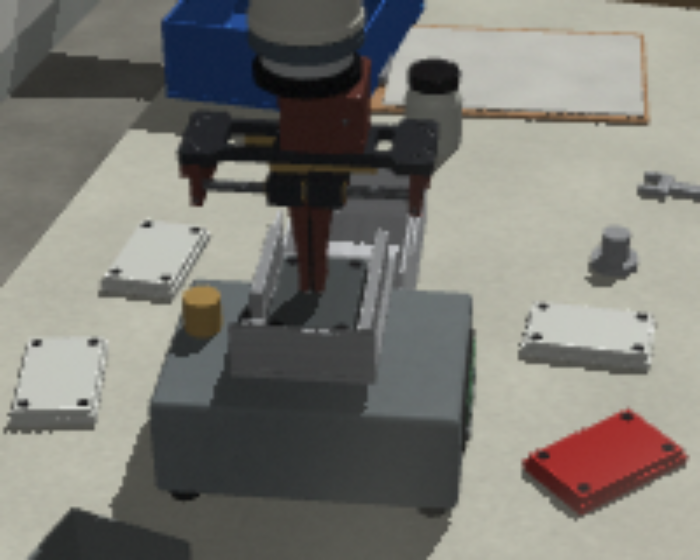

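```bash
python3 - <<'E'
from station import r
from h import *
b=force(r,6);z=.342;print(b)
while z>.315:
    z-=.0007; r.servo_line(T(-.024,0,z),speed=.02); F=force(r,2)-b
    if F[2]>2: break
print("contact z",z,F,r.sense()["tcp_pos"],r.sense()["clock"])
for i in range(6):
    F=force(r,4)-b;e=9-F[2]
    print(z,F)
    if abs(e)<.6: break
    z-=np.clip(.7*e/8,-.6,.6)*1e-3; r.servo_line(T(-.024,0,z),speed=.01)
print(r.sense()["clock"],r.sense()["tcp_pos"]); np.save("st.npy",[z,*b])
E
```

```text
[-0.12614257  0.02763375  0.25481475]
contact z 0.33220000000000033 [0.55164361 0.07257686 2.64408797] [0.59418452 0.08702116 0.33267288] 10.475
0.33220000000000033 [ 0.2435703  -0.73432456  3.02660391]
0.33167732784238224 [-0.13452393 -1.12112905  4.22012348]
0.3312590886470617 [ 3.49815619e-03 -2.07490502e+00  5.88175545e+00]
0.3309862422486778 [ 0.0892599  -2.57739974  6.16605042]
0.3307382716607159 [ 0.03901252 -2.18195452  6.91007395]
0.33055540313117887 [-0.3132723  -2.69807898  7.72250131]
12.375 [0.59405757 0.08703846 0.33199358]
```

```bash
cat >> h.py <<'E'
def drag(r,x0,x1,N,z,b,step=.004,y=0,k=4,log=True,speed=.03):
    x=x0
    while x<x1-1e-6:
        x=min(x+step,x1)
        r.servo_line(T(x,y,z),speed=speed); F=force(r,3)-b
        if log: print(f"{x*1e3:.0f} z{z*1e3:.2f}",F.round(2),f'{r.sense()["clock"]:.2f}')
        if F[2]>15: z+=.001
        z-=np.clip(.7*(N-F[2])/k,-.7,.5)*1e-3
    return z
E
python3 - <<'E'
from station import r
from h import *
z,*b=np.load("st.npy");b=np.array(b)
z=drag(r,-.024,-.008,9.3,z,b)
np.save("st.npy",[z,*b])
d=r.snapshot("wrist");cv2.imwrite("pics/w3.png",cv2.resize(d["frame"][100:300,150:400,::-1],None,fx=3,fy=3))
E
```

```text
-20 z330.44 [-3.57 -2.21  8.13] 12.71
-16 z330.24 [-3.88 -1.86  8.15] 13.04
-12 z330.04 [-3.95 -2.21  8.11] 13.38
-8 z329.83 [-4.74 -1.92  8.98] 13.71
```

View pics/w3.png

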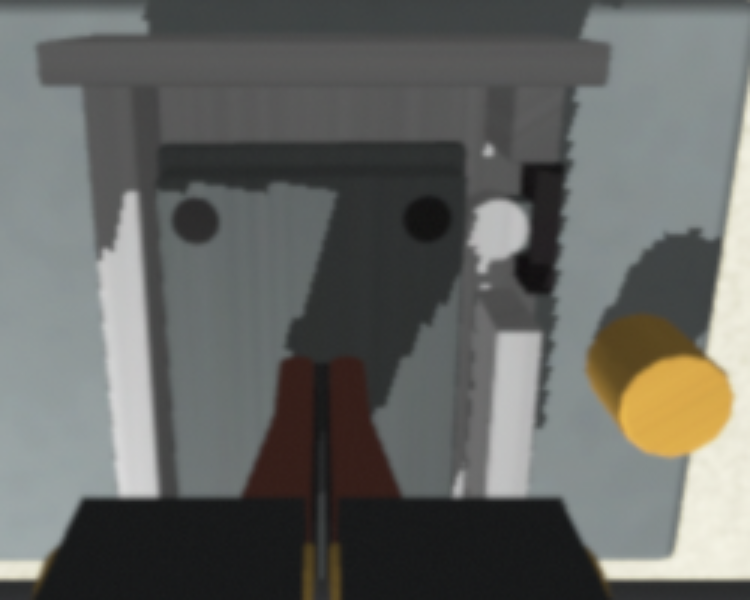

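The case is moving with the finger: a gap has opened between the rear wall (row ~85) and the case rear (row ~145), and the clip nose at (498,228) still bears on its side. Continuing.

```bash
python3 - <<'E'
from station import r
from h import *
z,*b=np.load("st.npy");b=np.array(b)
z=drag(r,-.008,.04,9.6,z,b)
np.save("st.npy",[z,*b])
for n in("wrist","side","top"):
    d=r.snapshot(n);np.save(f"{n}4.npy",d,allow_pickle=True)
    f=d["frame"][:,:,::-1]
    f={"wrist":f[100:300,150:400],"side":f[130:280,160:330],"top":f[120:230,180:360]}[n]
    cv2.imwrite(f"pics/{n}4.png",cv2.resize(f,None,fx=3,fy=3))
E
```

```text
-4 z329.77 [-4.38 -1.67  8.81] 14.09
0 z329.63 [-5.09 -0.97  9.41] 14.43
4 z329.60 [-4.48 -1.13  8.95] 14.76
8 z329.49 [-4.59 -1.08  9.73] 15.09
12 z329.51 [-1.82 -0.79  9.32] 15.43
16 z329.46 [-2.95 -1.61  9.17] 15.76
20 z329.39 [-2.92 -0.29  9.09] 16.09
24 z329.30 [-2.82 -0.01  9.7 ] 16.43
28 z329.32 [-3.04 -0.11  9.56] 16.76
32 z329.31 [-2.63  0.14  9.07] 17.09
36 z329.22 [-2.85  0.06  9.15] 17.43
40 z329.14 [-2.88  0.35  9.45] 17.76
```

View pics/wrist4.png

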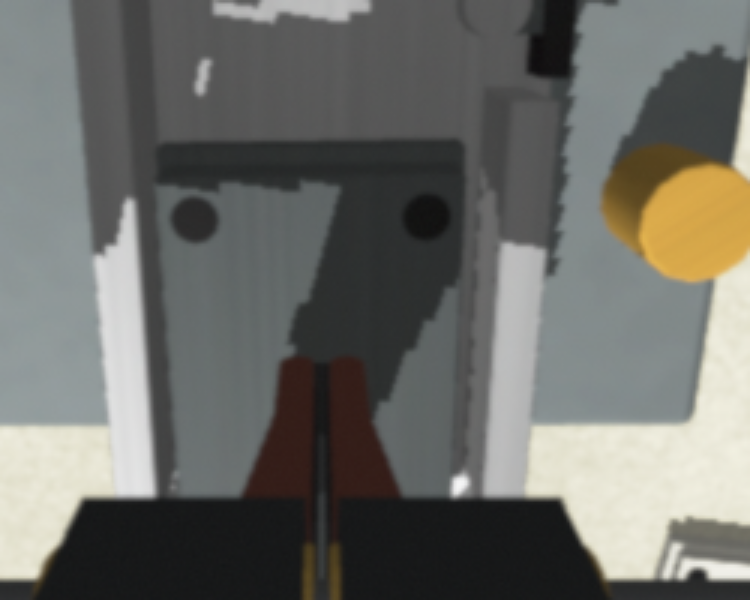

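View pics/side4.png

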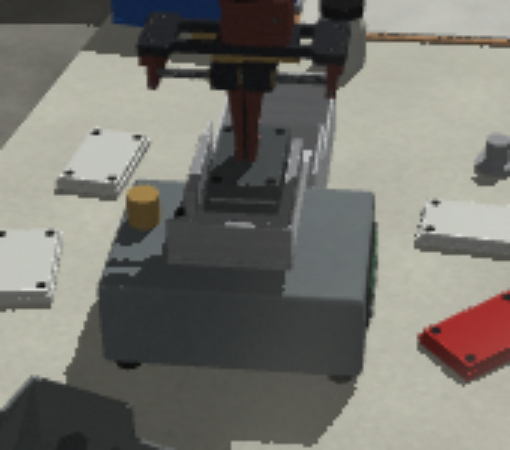

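```bash
python3 - <<'E'
from station import r
from h import *
z,*b=np.load("st.npy");b=np.array(b)
r.servo_line(T(.04,0,.35),speed=.06)
r.servo_line(T(-.046,0,.35),speed=.1)
r.wait(.2);b=force(r)
d=r.snapshot("wrist");cv2.imwrite("pics/w5.png",cv2.resize(d["frame"][100:384,150:400,::-1],None,fx=2,fy=2))
print(b,r.sense()["clock"],r.sense()["tcp_pos"])
for zz in(.325,.315,.3105):
    r.servo_line(T(-.046,0,zz),speed=.05);F=force(r,3)-b;print(zz,F)
    if abs(F).max()>4: print("stop");break
else: r.snapshot
d=r.snapshot("side");cv2.imwrite("pics/s5.png",cv2.resize(d["frame"][130:280,160:330,::-1],None,fx=4,fy=4))
np.save("st.npy",[.3105,*b])
E
```

```text
[-0.35625241  0.19832339  0.34038771] 19.7333 [0.59092457 0.10837403 0.35000618]
0.325 [ 0.90002371 -0.36603039 -0.3804376 ]
0.315 [ 0.38786752 -0.05969773 -0.42679924]
0.3105 [ 0.57020052 -0.39414437 -0.72371218]
```

View pics/w5.png

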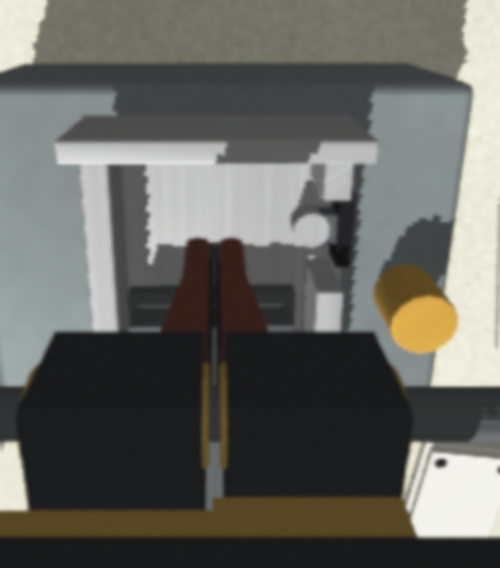

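View pics/s5.png

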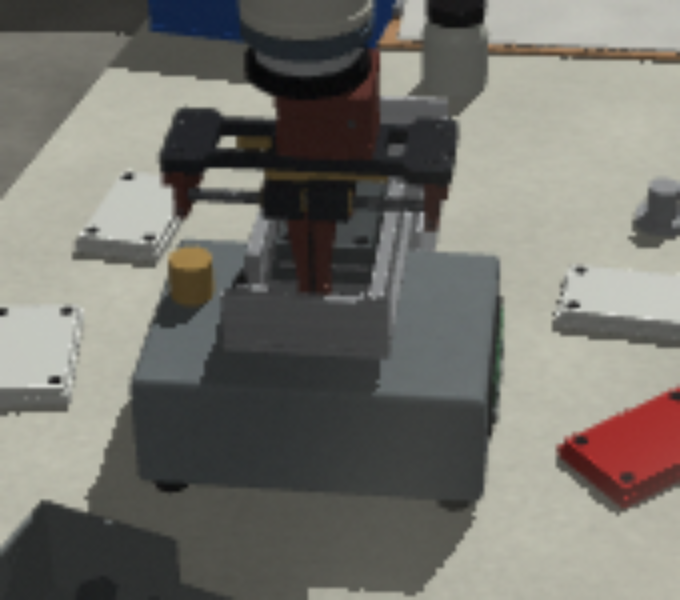

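The finger stands free in the gap behind the case, and the clip nose (312,230 in the wrist view) is clear of it. Now I'll push.

```bash
python3 - <<'E'
from station import r
from h import *
z,*b=np.load("st.npy");b=np.array(b)
x=-.046
while x<.05:
    x+=.004 if x>-.036 else .005
    r.servo_line(T(x,0,z),speed=.03);F=force(r,2,.01)-b
    print(f"{x*1e3:.0f}",F.round(1))
    if abs(F[0])>9 or abs(F[2])>9: print("stop");break
r.wait(.5);print(r.sense()["clock"],force(r)-b)
for n in("side","top"):
    d=r.snapshot(n);f=d["frame"][:,:,::-1]
    f={"side":f[100:280,160:330],"top":f[120:230,180:360]}[n]
    cv2.imwrite(f"pics/{n}6.png",cv2.resize(f,None,fx=3.3,fy=3.3))
E
```

```text
-41 [ 1.4 -0.2 -0.8]
-36 [-0.1 -0.6 -0.2]
-31 [ 0.  -0.3 -0.6]
-27 [ 1.  -0.  -0.6]
-23 [ 0.6 -0.4  0.1]
-19 [ 0.6  0.6 -0.4]
-15 [-0.   0.  -0.6]
-11 [ 0.2  0.  -0.5]
-7 [ 1.2  0.4 -0.4]
-3 [ 0.4 -0.2 -0.6]
1 [ 0.5  0.6 -0.5]
5 [ 0.5 -0.8 -0.6]
9 [ 0.2 -0.2  0.1]
13 [ 0.3 -0.4  0.1]
17 [ 0.5 -0.5 -0.1]
21 [ 0.2 -0.1 -0.1]
25 [-0.1 -0.7 -0.4]
29 [ 0.8 -0.  -0.8]
33 [ 0.3 -0.2 -0.2]
37 [ 0.4  0.1 -0.2]
41 [ 0.7  0.2 -0.9]
45 [ 0.3 -0.8 -0.5]
49 [ 0.7 -0.1 -0.7]
53 [ 0.3  0.1 -1.1]
28.9833 [ 0.67926934 -0.06707749 -0.25739348]
```

View pics/side6.png

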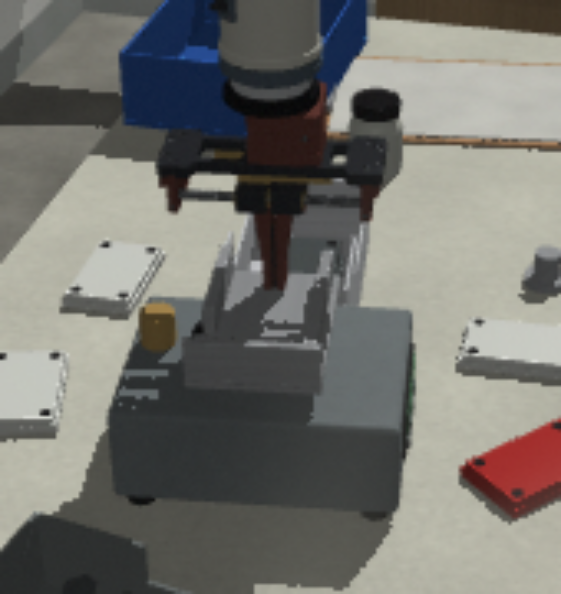

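View pics/top6.png

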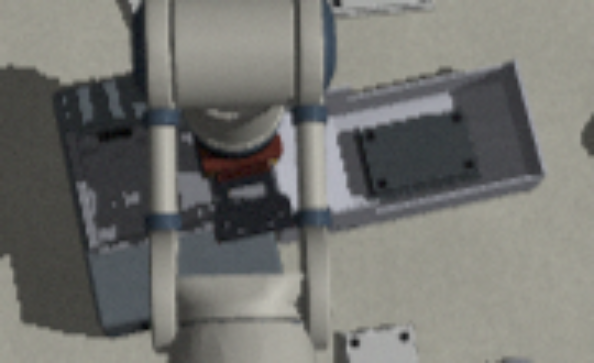

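The case lies in the tray. Next: retreat the arm and verify.

```bash
python3 - <<'E'
from station import r
from h import *
r.servo_line(T(.053,0,.36),speed=.1)
r.servo_line(T(-.05,0,.46),speed=.15)
r.wait(.5);print(r.sense()["clock"],force(r))
for n in("side","top","wrist"):
    d=r.snapshot(n);f=d["frame"][:,:,::-1]; np.save(n+"7.npy",d,allow_pickle=True)
    if n=="wrist": cv2.imwrite("pics/wrist7.png",f);continue
    f={"side":f[100:280,160:330],"top":f[120:230,220:360]}[n]
    cv2.imwrite(f"pics/{n}7.png",cv2.resize(f,None,fx=4,fy=4) if n=="top" else cv2.resize(f,None,fx=3.3,fy=3.3))
E
```

```text
31.4 [-0.06754561  0.08087484 -0.31865025]
```

View pics/top7.png

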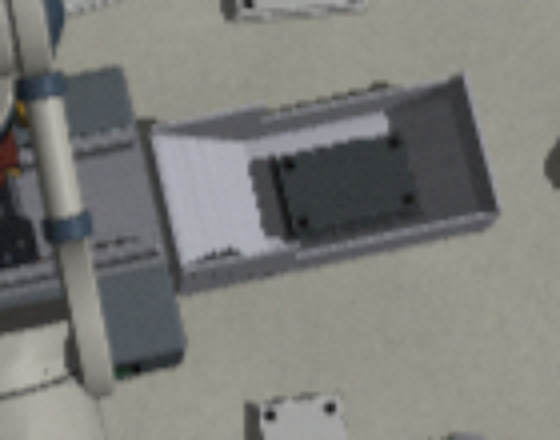

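View pics/side7.png

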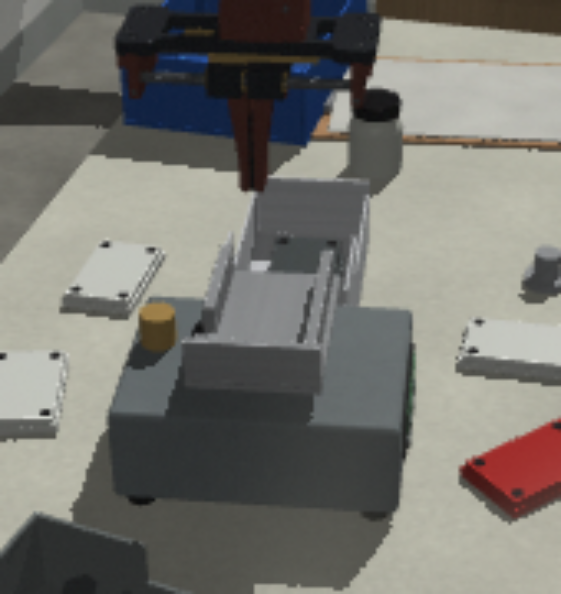

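```bash
python3 - <<'E'
from h import *
d=np.load("top7.npy",allow_pickle=True).item()
f=d["frame"][120:230,220:360]
# dark blob
g=f.max(2);print(g[45,70:90])
for z in(.02,.034):
  for x in(.2,.252,.3): print(z,x,(proj(d,w(P,[[x,0,z]]))[0]+.5-[220,120])*4)
E
```

```text
[42 60 66 60 64 64 62 64 63 61 59 64 64 61 61 62 65 60 60 58]
0.02 0.2 [303.1205128  195.25002828]
0.02 0.252 [366.02224358 181.64404767]
0.02 0.3 [423.93170636 169.11792132]
0.034 0.2 [304.69725378 191.02390553]
0.034 0.252 [368.15032327 177.3040682 ]
0.034 0.3 [426.5660047  164.67341607]
```

```bash
python3 -c "
from station import r
r.hand_in();print(r.sense()['clock'])"
```

```text
the job is handed in; nothing more can be done
the job is handed in; nothing more can be done
```

The case is in the catch tray and the job is handed in, at about 31.5 s on the clock. The interface gave no verdict.

- **Drag:** I pressed the lid with the closed fingertips at about 8–10 N, averaged over each step, and slid the case 64 mm along the nest. It did not slip under the finger. The pull dropped at about 12 mm, which is where it left the clip, and the case stopped at about x = 41 mm, still flat on the platter.
- **Push:** I lowered the finger into the gap behind the case and pushed it over the ledge. Push forces stayed within the sensor noise, about 1 N.
- **Last checks:** After I raised the arm clear, the top picture put the case at about x = 233 mm, y = -3 mm. It lay flat on the tray floor and had not moved between two pictures about 2 s apart. The contact force read about zero. In the last side-view crop, the checkweight, bushing and jar stood where they had been.
- **Less certain:**
    - My fit of the station pose left 1–2 mm of error.
    - The sensor showed a sideways force of up to 2.7 N while I pressed, which faded once the clip let go.
    - I judged the case's height and the clip's release from pictures and forces, not from a direct reading.
    - The spare, wrench, tape and parts bin were only partly in the last crops or outside them. The arm passed well above them.

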